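# Turn an oatcake over on the baking sheet

## Task

Half-way through baking, the square oatcake on the lined baking sheet has to be turned over with the old turner, not with the fingers: work the blade under its edge and tip it over, so that it lies flat on the mat with the smooth side up. The turner's blade has got a little bent, so feel for the mat and press only lightly on it, and don't jab or toss the brittle oatcake. Then lay the turner back flat on the chopping board, and leave the jar and the mug alone.

Things in the scene. Friction and masses are not known exactly. Their poses are not given: they have to be found in the camera images.
- sheet: Aluminium baking sheet, fixed, 300 mm along x (away from the robot) by 200 mm (y), lined with a grippy grey silicone mat 280 x 180 mm, same centre. Origin: centre of the underside, z up; the mat's top is 4 mm above it. Only the far (+x) side has an 18 mm raised lip; the other sides are flat.
- oatcake_center (a point): Centre of the loose brittle oatcake, 88 x 88 x 9 mm, about 55 to 100 g. x, y run along its sides, x roughly away from the robot; z is the normal of the face pricked with 25 holes, up at the start (the smooth face is down). Its edge has curled up in baking: underneath, the rim is 2.6 mm off the mat, running out to nothing 12 mm in. It slips easily on the blade, hardly on the mat.
- turner_grip (a point): Grip point of the loose turner (110 g): in the front of its black handle, 18 mm wide (y), 16 mm thick, reaching 25 mm ahead, 105 mm behind. x points to the slotted steel blade (76 mm wide, 1.6 mm thick): heel 50 mm ahead, front edge 125 mm ahead, both 29 mm below if true, but the blade is bent up at its heel by 0 to 0.16 rad, unmeasured. It springs 0.2 mm per N at the edge. z up as it lies.
- board: Wooden chopping board, loose, 200 mm (x) by 270 mm (y), 21.5 mm thick; origin at the centre of its underside, z up; its long y axis points away from the robot. The turner lies lengthways on it at the start.
- honey_jar: Honey jar, 64 mm across, 99 mm tall; bystander. Origin: centre of its underside.
- mug: White mug, 92 mm across (127 with the handle), 95 mm tall; bystander. Origin: centre of its underside.

How it is judged:
By the outcome, as a careful person would: the job done as asked, in the order asked, and still so for the second after the job is handed in, with the robot touching nothing.
It also fails if it takes over 53 s, if anything falls off the work surface, if the arm or the gripper's body presses on something with over 40 N, if the wrist force passes 120 N, or if a joint passes its speed limit or range.

## Robot

A 7-joint arm with a two-finger parallel gripper is mounted at the origin on a cart in front of the work surface, level with it; the furniture and walls round the work are solid. World frame = base frame: x ahead of the robot, y to its left, z up, the work surface at z = 0. Lengths are in mm, angles in rad, forces in N, time in s.
With the tool pointing down it reaches from about 400 to 900 mm from the base axis. Payload 5.5 kg.
Tool frame: the origin (TCP) lies at the very end of the fingers, on their centre line; the grasp point (between the pads) lies 19 mm behind it; z points along the fingers, y is the line along which they close (so a half turn about z gives the same grasp; the last joint's range is limited). The gripper opens to 85 mm and grips with 20 to 120 N. Pads are 22 mm wide; open, the fingers measure 114 mm over their backs; the gripper's body (76 mm by 85 mm) begins 54 mm behind the grasp point. The pads swing forward as they close: fully open they stand 13 mm farther back than shut.
Start: joints at [-1.022, 0.501, -0.427, 1.55, 0.221, 1.138, -0.21], TCP at [183.213, 623.645, 231.31] pointing down, gripper open.
Joint ranges: [-2.88, 2.88], [-0.31, 2.03], [-1.54, 1.56], [0.2, 2.42], [-1.41, 4.55], [0.19, 2.02], [-2.57, 2.57]. Speed limits (rad/s): [2.57, 2.57, 3.14, 3.14, 3.14, 3.14, 3.14].

## Interface

Orientations are given as a unit quaternion [x, y, z, w].
In Python, from plant import bot gives the robot as it stands. The module is installed in compiled form; this text tells all that it offers.
- The arm moves only by the tool carry_out, never from a script. Its argument "steps" is a list of rows, each a list of 2 entries, a list of its own where there are three numbers: the shift along the tool's x, y, z normalised to -1 to 1, where 1 is 0.1 m, then the turn, a rotation vector about the tool's x, y, z normalised to -1 to 1, where 1 is 90 degrees. In form: [[[x, y, z], [ax, ay, az]], ...]. A call has 1 to 5 rows; each row is the pose to reach, as a shift and turn from the pose commanded when the call began, along the tool's axes at that moment; what a row does not reach only later rows make up. A row lasts 1/10 s, in which the tool goes at most 50 mm and 8.59 degrees, less where a joint would pass 70% of its speed; a pose out of reach is approached as far as the arm can. A call with a number of a shift or a turn outside -1 to 1 is refused whole. A call with a gripper value outside its range is refused whole. "grip" is the closure, from 0 (fully open) to 1 (shut), set as the call begins (left out, the last holds). The fingers move at their own pace and stop on an object; the grip force is fixed at half the most. Time passes only in rows, so rows that repeat a pose let the fingers close. It gives the time, the measured TCP pose, the force, the opening and the grip force at its end, in the units of the state.
- bot.sense(): the state, without advancing time (a new reading comes with each control period).
- bot.capture(name): name is "scene" or "top"; returns a dict with "image" (420x560x3 uint8, red, green, blue), "z_map" (420x560 float32, mm along the optical axis (not along the pixel's ray), 0 where there is no reading), "fx", "fy", "cx", "cy" (pixels), "R" (3x3) and "t" (3): a world point X has camera coordinates R X + t. Camera axes: x right, y down, z forward; pixel columns grow to the right and rows downward; lengths in mm; the calibration is good to about 2 mm. A picture is of the moment at which its call begins.
- bot.finish_job(): hands the job in; it is judged then, once.
The state is a dict: "time": time; "q": joint angles; "joint_vel": joint speeds; "joint_efforts": joint torques, N m; "tcp_pos": TCP position; "tcp_rot": TCP orientation; "ft_force": force on the tool from outside, world axes, zero at the start; "ft_torque": the same for the moment, N m; "width": opening from 0.0 (shut) to 1.0 (fully open); "gripper_force": force on a finger pad.
Only numpy, scipy, OpenCV 4.12 (cv2) and the standard library are available. Lean on these libraries where they do the work, as an engineer would, in place of code of your own. Each camera call takes 0.05 s, during which the arm holds its last target. There are 200 camera calls.

## Working session

There is one attempt and no reset: what is moved stays moved. The work goes in short steps, Python scripts to look and compute and a tool call to move; the robot and the scene stay as the last step left them, time stands still between calls to the robot, and variables do not carry over. Pictures are saved under pics/ and viewed, at most 10 in all, crops included, and the job is handed in when it is done.

Besides the shell and the picture viewer there is one more tool, called after "Emit:" as name(argument=value, ...), one argument or row to a line, values as JSON. carry_out: Moves the arm, as the interface text tells. Its arguments: {"type":"object","properties":{"steps":{"type":"array"},"grip":{"type":"number"}},"required":["steps"]}

```bash
mkdir -p pics; ls; cat > h.py <<'E'
import numpy as np, cv2
from plant import bot
from scipy.spatial.transform import Rotation as Ro
def world(c,u,v,z=None):
    u=np.asarray(u,float);v=np.asarray(v,float)
    if z is None: z=c['z_map'][v.astype(int),u.astype(int)]
    p=np.stack([(u-c['cx'])/c['fx']*z,(v-c['cy'])/c['fy']*z,z*np.ones_like(u)],-1)
    return (p-c['t'])@c['R']
def proj(c,X):
    p=np.asarray(X)@c['R'].T+c['t']; return p[...,0]/p[...,2]*c['fx']+c['cx'],p[...,1]/p[...,2]*c['fy']+c['cy']
E
python3 - <<'E'
from h import *
import pickle
s=bot.sense(); print({k:np.round(v,3) for k,v in s.items()})
for n in ('scene','top'):
    c=bot.capture(n); pickle.dump(c,open(n+'0.pkl','wb'))
    cv2.imwrite(f'pics/{n}0.png',cv2.resize(c['image'][:,:,::-1],(800,600),interpolation=cv2.INTER_CUBIC))
    print(n,c['fx'],c['fy'],c['cx'],c['cy'],c['R'],c['t'],-c['R'].T@c['t'])
E
```

```text
pics
{'time': np.float64(0.0), 'q': array([-1.022,  0.502, -0.427,  1.551,  0.221,  1.138, -0.21 ]), 'joint_vel': array([-0.001, -0.001, -0.001, -0.001,  0.   , -0.001,  0.001]), 'joint_efforts': array([ 0.0000e+00, -5.6952e+01, -5.8160e+00, -2.8094e+01,  1.1000e-02,
        1.2000e-02,  0.0000e+00]), 'tcp_pos': array([183.118, 622.937, 230.241]), 'tcp_rot': array([ 0.142,  0.99 , -0.001, -0.   ]), 'ft_force': array([-0.189,  0.737,  0.201]), 'ft_torque': array([-0.04 ,  0.03 ,  0.017]), 'gripper_force': np.float64(0.0), 'width': np.float64(1.0)}
scene 518.8712876647278 518.8712876647278 283.16192422035795 212.64462490119342 [[ 0.89820019 -0.43936901  0.01383065]
 [-0.26357352 -0.5634687  -0.78296361]
 [ 0.35180309  0.69961267 -0.62191374]] [-326.99244522  358.40483347  764.67751648] [ 119.15478823 -476.69852087  760.70391397]
top 425.78940570723273 425.78940570723273 280.31128030923554 206.7056891871752 [[-0.02671259 -0.99926458  0.02750873]
 [-0.9962739   0.02435502 -0.08273541]
 [ 0.08200459 -0.02961631 -0.99619181]] [321.89393903 516.16015409 891.2820194 ] [449.74629206 335.48260447 921.73767724]
```

View pics/top0.png

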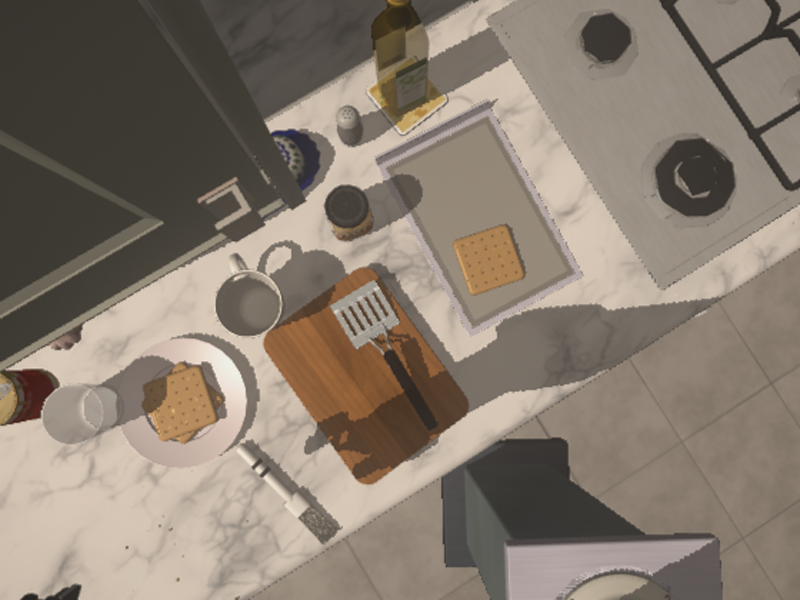

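View pics/scene0.png

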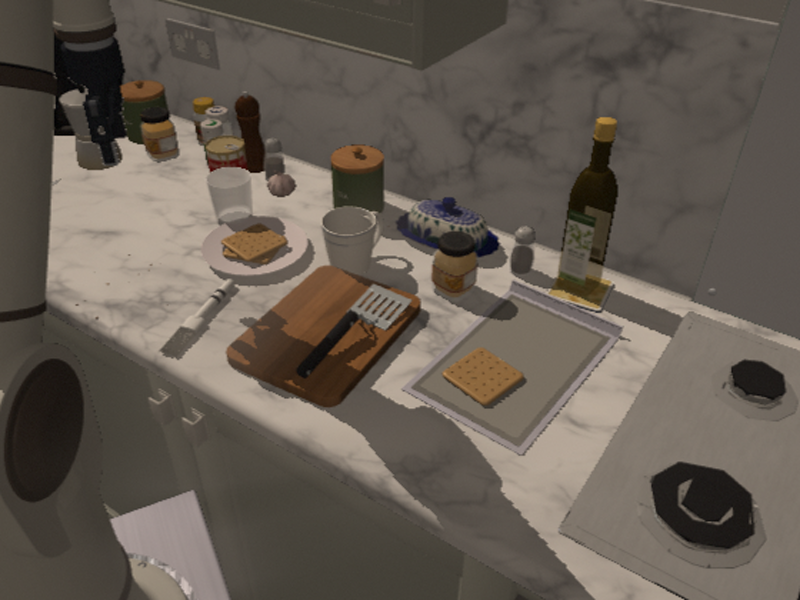

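Top view (800×600 px): the oatcake's corners are near (455,240), (506,224), (524,274), (474,294). The sheet spans (377,157), (492,102), (580,273), (472,332), and the turner's handle runs (432,430) to (385,348), with the blade up-left of it. The jar is at (348,210) and the mug at (250,300). The scene view agrees.

```bash
python3 - <<'E'
from h import *
import pickle
c=pickle.load(open('top0.pkl','rb'))
im=c['image'][:,:,::-1]
a=cv2.resize(im[180:310,220:340],(480,520),interpolation=cv2.INTER_CUBIC) # x4
b=cv2.resize(im[150:215,310:375],(260,260),interpolation=cv2.INTER_CUBIC)
o=np.zeros((520,745,3),np.uint8); o[:,:480]=a; o[:260,485:]=b
d=cv2.resize(im[65:235,260:410],(255,255*170//150)); o[262:262+258,485:740]=d[:258]
cv2.imwrite('pics/crop0.png',o)
k=1/1.4286
for n,z,P in [('oat',13,[(455,240),(506,224),(524,274),(474,294)]),('sheet',2,[(377,157),(492,102),(580,273),(472,332)]),
  ('board',21.5,[(265,340),(372,267),(468,410),(370,484)]),('turner',40,[(432,428),(386,350),(332,300),(380,281),(398,325)]),('jar',99,[(348,205)]),('mug',95,[(250,300)])]:
    P=np.array(P)*k
    w=world(c,P[:,0],P[:,1]); 
    # intersect with plane z
    C=-c['R'].T@c['t']; r=world(c,P[:,0],P[:,1],1000.)-C; q=C+r*((z-C[2])/r[:,2:])
    print(n); print(np.round(np.c_[w,q],0))
E
```

```text
oat
[[608. 222.   2. 607. 224.  13.]
 [631. 143.   3. 629. 145.  13.]
 [552. 121.  12. 552. 121.  13.]
 [524. 197.  11. 524. 198.  13.]]
sheet
[[735. 339.  19. 741. 339.   2.]
 [827. 156.  -2. 826. 157.   2.]
 [553.  32.   3. 553.  32.   2.]
 [467. 201.   3. 467. 201.   2.]]
board
[[463. 509.  21. 463. 509.  22.]
 [570. 350.  -0. 567. 350.  22.]
 [352. 214.  20. 353. 214.  22.]
 [252. 360.  24. 251. 360.  22.]]
turner
[[330. 269.  36. 331. 269.  40.]
 [444. 332.  19. 444. 332.  40.]
 [519. 410.  22. 518. 409.  40.]
 [546. 339.  17. 544. 339.  40.]
 [480. 314.  22. 479. 314.  40.]]
jar
[[643. 380. 100. 643. 380.  99.]]
mug
[[523. 533.  10. 516. 515.  95.]]
```

View pics/crop0.png

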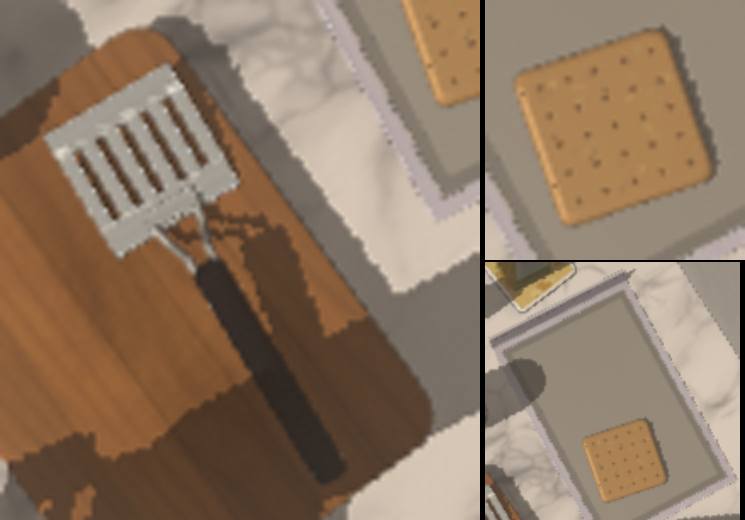

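The crop (4× scale, offset (220,180)) shows the handle end at (330,478), the handle front at (212,268), the blade front corners at (48,138) and (172,66), and the heel corners at (118,256) and (238,186). Next I get their heights from the depth map.

```bash
python3 - <<'E'
from h import *
import pickle
c=pickle.load(open('top0.pkl','rb'))
A=np.array([(330,478),(212,268)])/4+[220,180]
f=np.linspace(0.03,.97,12)
p=A[0]+f[:,None]*(A[1]-A[0]); w=world(c,np.round(p[:,0]),np.round(p[:,1])); print('handle');print(np.round(w,1))
d=w[-1]-w[0]; print('yaw handle',np.degrees(np.arctan2(d[1],d[0])),np.linalg.norm(d[:2]),'slope',np.polyfit((w-w[0])[:,:2]@d[:2]/np.linalg.norm(d[:2]),w[:,2],1))
B=np.array([(48,138),(172,66),(238,186),(118,256)])/4+[220,180]
ctr=B.mean(0); print('blade')
for t in (-.46,-.4,0,.4,.46): # front(-) to heel
  L=[]
  for s in np.linspace(-.4,.4,9):
    q=ctr+(-t)*((B[0]+B[1])-(B[2]+B[3]))/2*1.0 + s*(B[1]-B[0]); L.append(q)
  L=np.array(L); w=world(c,np.round(L[:,0]),np.round(L[:,1])); print(t,np.round(w[:,2],1), np.round(w[:,:2].mean(0)))
C=-c['R'].T@c['t']
def pl(P,z):
    r=world(c,P[:,0],P[:,1],1000.)-C; return C+r*((z-C[2])/r[:,2:])
bw=pl(B,24.); print(np.round(bw,1),np.linalg.norm(np.diff(bw,axis=0),axis=1))
d=bw[:2].mean(0)-bw[2:].mean(0);print('yaw blade',np.degrees(np.arctan2(d[1],d[0])))
O=np.array([(518,75),(660,30),(714,178),(568,224)]); O=(O-[485,0])/4+[310,150]
ow=pl(O,13.);print(ow.round(1),ow.mean(0),np.linalg.norm(np.diff(ow,axis=0),axis=1)); 
for i,j in((3,0),(2,1)): print(np.degrees(np.arctan2(*(ow[j]-ow[i])[1::-1])))
# surfaces
for n,(x,y,z) in dict(oat=(578,171,13),mat=(680,230,4),board=(350,370,21),counter=(480,120,0)).items():
    u,v=proj(c,np.array([x,y,z])); u=int(u);v=int(v); gg=[world(c,u+i,v+j)[2] for i in range(-2,3) for j in range(-2,3)]; print(n,np.mean(gg),np.std(gg))
E
```

```text
handle
[[333.5 269.6  36.4]
 [344.4 275.9  41.8]
 [352.7 279.7  42.1]
 [363.5 285.9  48. ]
 [371.5 289.7  46.2]
 [381.9 295.5  47.7]
 [390.4 301.6  51.6]
 [398.5 305.4  51.3]
 [408.9 311.3  53.6]
 [417.2 315.2  58.6]
 [427.4 321.1  61. ]
 [435.6 324.9  64.1]]
yaw handle 28.418801058633882 116.13222752312136 slope [ 0.21307679 37.58874754]
blade
-0.46 [30.5 33.3 34.3 33.7 31.6 31.3 35.2 32.2 32.7] [525. 376.]
-0.4 [32.3 30.9 35.8 31.6 31.7 32.2 30.8 33.7 32.8] [521. 374.]
0 [27.7 27.4 19.9 26.  21.8 27.4 19.7 28.1 29.8] [496. 361.]
0.4 [24.3 24.3 26.3 25.  29.2 25.9 24.  24.7 23.5] [471. 347.]
0.46 [22.8 23.9 21.6 22.  23.  23.5 25.4 22.9 20.9] [467. 345.]
[[509.7 411.   24. ]
 [546.2 344.9  24. ]
 [481.8 311.6  24. ]
 [446.8 375.5  24. ]] [75.56579075 72.48330374 72.86872877]
yaw blade 28.383004982384435
[[604.9 224.2  13. ]
 [627.9 146.   13. ]
 [546.4 120.   13. ]
 [523.4 200.   13. ]] [575.67103543 172.52327123  13.        ] [81.52425453 85.56818692 83.24150364]
16.524931907880656
17.672896245029158
oat 12.971563946707782 1.4736519569174718
mat 4.155723702700124 1.43607335690405
board 20.213441916184976 1.8457013736645986
counter 73.8776621619573 250.02424912518842
```

Emit:
carry_out(
  steps=[
    [[-1,-0.73,0.4],[0,0,0]],
    [[-1,-0.73,0.4],[0,0,0]],
    [[-1,-0.73,0.4],[0,0,0]],
  ],
  grip=0,
)

```text
time: 0.4
tcp_pos: [261.1, 521.2, 189.3]
tcp_rot: [0.144, 0.99, -0.002, 0.0]
ft_force: [0.5, -0.3, 0.6]
width: 1.003
gripper_force: 0.0
```

Emit:
carry_out(
  steps=[
    [[-1,-0.73,0.4],[0,0,0]],
    [[-1,-0.73,0.4],[0,0,0]],
    [[-1,-0.73,0.4],[0,0,0]],
  ],
)

```text
time: 0.7
tcp_pos: [336.2, 422.6, 149.7]
tcp_rot: [0.144, 0.99, -0.002, 0.0]
ft_force: [0.9, 0.5, 0.6]
width: 0.999
gripper_force: 0.0
```

Emit:
carry_out(
  steps=[
    [[-1,-0.73,0.4],[0,0,0]],
    [[-1,-0.73,0.4],[0,0,0]],
    [[-1,-0.73,0.4],[0,0,0]],
  ],
)

```text
time: 1.0
tcp_pos: [411.0, 324.4, 109.8]
tcp_rot: [0.144, 0.99, -0.002, -0.0]
ft_force: [-0.5, -0.2, -0.1]
width: 1.001
gripper_force: 0.0
```

Emit:
carry_out(
  steps=[
    [[-0.12,-0.08,0],[0,0,-0.09]],
    [[-0.12,-0.08,0],[0,0,-0.18]],
    [[-0.12,-0.08,0],[0,0,-0.27]],
    [[-0.12,-0.08,0],[0,0,-0.36]],
    [[-0.12,-0.08,0],[0,0,-0.45]],
  ],
)

```text
time: 1.5
tcp_pos: [418.4, 317.6, 111.0]
tcp_rot: [-0.212, 0.977, -0.0, -0.0]
ft_force: [-0.2, 0.3, 0.6]
width: 1.0
gripper_force: 0.0
```

Emit:
carry_out(
  steps=[
    [[0,0,0.3],[0,0,-0.047]],
    [[0,0,0.3],[0,0,-0.047]],
    [[0,0,0.3],[0,0,-0.047]],
  ],
)

```text
time: 1.8
tcp_pos: [417.8, 317.3, 80.8]
tcp_rot: [-0.244, 0.97, -0.0, -0.001]
ft_force: [0.1, -0.2, 1.1]
width: 1.001
gripper_force: 0.0
```

Emit:
carry_out(
  steps=[
    [[-0.01,0,0.25],[0,0,0]],
    [[-0.01,0,0.5],[0,0,0]],
    [[-0.01,0,0.5],[0,0,0]],
    [[-0.01,0,0.5],[0,0,0]],
  ],
)

```text
time: 2.2
tcp_pos: [419.4, 318.8, 32.1]
tcp_rot: [-0.245, 0.97, 0.0, -0.0]
ft_force: [0.2, -0.0, 0.3]
width: 1.0
gripper_force: 0.0
```

Emit:
carry_out(
  steps=[
    [[0,0,0],[0,0,0]],
    [[0,0,0],[0,0,0]],
    [[0,0,0],[0,0,0]],
    [[0,0,0],[0,0,0]],
    [[0,0,0],[0,0,0]],
  ],
  grip=1,
)

```text
time: 2.7
tcp_pos: [419.7, 318.6, 31.8]
tcp_rot: [-0.245, 0.97, 0.0, 0.0]
ft_force: [-0.5, 0.0, 4.2]
width: 0.198
gripper_force: 58.1
```

Emit:
carry_out(
  steps=[
    [[0,0,0],[0,0,0]],
    [[0,0,0],[0,0,0]],
    [[0,0,0],[0,0,0]],
  ],
)

```text
time: 3.0
tcp_pos: [419.8, 318.5, 31.8]
tcp_rot: [-0.245, 0.97, 0.0, 0.0]
ft_force: [0.2, -1.3, 6.2]
width: 0.199
gripper_force: 58.4
```

Emit:
carry_out(
  steps=[
    [[0,0,-0.2],[0,0,0]],
    [[0,0,-0.6],[0,0,0]],
    [[0,0,-0.9],[0,0,0]],
    [[0,0,-0.9],[0,0,0]],
    [[0,0,-0.9],[0,0,0]],
  ],
)

```text
time: 3.5
tcp_pos: [419.7, 318.2, 121.4]
tcp_rot: [-0.245, 0.97, -0.0, 0.0]
ft_force: [-0.5, 0.4, -2.0]
width: 0.198
gripper_force: 58.6
```

```bash
python3 - <<'E'
from h import *
import pickle
c=bot.capture('scene'); pickle.dump(c,open('s1.pkl','wb')); t=bot.capture('top'); pickle.dump(t,open('t1.pkl','wb'))
s=bot.sense();print(s['time'],s['tcp_pos'],s['tcp_rot'],s['ft_force'],s['ft_torque'])
im=c['image'][:,:,::-1]; tm=t['image'][:,:,::-1]
a=cv2.resize(im[170:300,190:330],None,fx=2.8,fy=2.8,interpolation=cv2.INTER_CUBIC)
b=cv2.resize(tm[160:310,210:340],None,fx=3,fy=3,interpolation=cv2.INTER_CUBIC)
o=np.zeros((460,a.shape[1]+b.shape[1],3),np.uint8);o[:a.shape[0],:a.shape[1]]=a;o[:b.shape[0],a.shape[1]:]=b
cv2.imwrite('pics/lift.png',o);print(a.shape,b.shape)
E
```

```text
3.6 [418.5801559  317.40290652 119.95624725] [-2.44854800e-01  9.69558911e-01 -5.15589679e-04 -1.17422908e-03] [-0.07109314  0.76391878 -1.3903424 ] [-0.06114467  0.04908809 -0.00577782]
(364, 392, 3) (450, 390, 3)
```

View pics/lift.png

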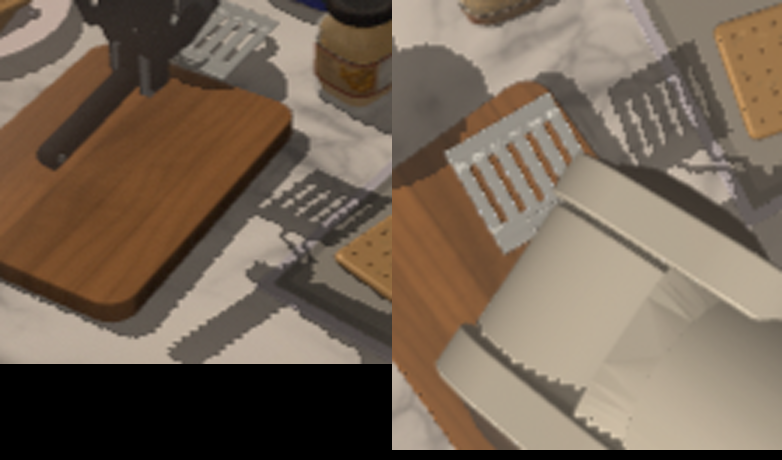

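The turner is held. The top crop shows the blade's front corners at (447,153) and (545,95), and a heel corner at (500,250). I'll fit the blade plane relative to the TCP.

```bash
python3 - <<'E'
from h import *
import pickle
c=pickle.load(open('t1.pkl','rb'))
s=bot.sense(); T=s['tcp_pos']; R=Ro.from_quat(s['tcp_rot']).as_matrix()
F=np.array([R[:,0]*-1,R[:,1]*-1,-R[:,2]]) # turner x, y(left?), z
quad=(np.array([(447,153),(545,95),(560,180),(500,250)])-[392,0])/3+[210,160]
m=np.zeros((420,560),np.uint8); cv2.fillPoly(m,[np.round(quad).astype(int)],1); m=cv2.erode(m,np.ones((3,3)))
v,u=np.nonzero(m); w=world(c,u,v); b=(w-T)@F.T
ok=(b[:,2]>-30)&(b[:,2]<40); b=b[ok]
for _ in range(3):
    A=np.c_[b[:,:2],np.ones(len(b))]; k=np.linalg.lstsq(A,b[:,2],rcond=None)[0]; r=b[:,2]-A@k; print(len(b),k.round(3),r.std()); b=b[abs(r)<2.0*r.std()]
print(b.min(0),b.max(0),'z at front',k[0]*124+k[2],'heel',k[0]*50+k[2])
C=-c['R'].T@c['t']; z=T[2]+k[0]*124+k[2]
r=world(c,quad[:2,0],quad[:2,1],1000.)-C; q=C+r*((z-C[2])/r[:,2:]); print((q-T)@F.T)
E
```

```text
698 [ 1.4600e-01  1.0000e-03 -1.5947e+01] 1.3693538346340755
672 [ 1.460e-01  2.000e-03 -1.587e+01] 1.2320803432789018
650 [ 1.4600e-01  3.0000e-03 -1.5875e+01] 1.157388531637804
[ 59.0498759  -37.13178748  -8.71808626] [123.13415245  29.72345816   3.68956423] z at front 2.2205917099380947 heel -8.578515278017216
[[124.06248531 -37.71498107   2.55043065]
 [125.45309447  33.58205289   2.52366407]]
```

```bash
cat >> h.py <<'E'
E_=np.array([-125,2,-0.6])   # blade front edge (underside) in tool frame
def orient(yaw,pitch):       # turner yaw (world), nose-down pitch of the tool
    a=np.radians(yaw); R0=np.array([[-np.cos(a),-np.sin(a),0],[-np.sin(a),np.cos(a),0],[0,0,-1.]])
    return R0@Ro.from_rotvec([0,pitch,0]).as_matrix()
def rel(T0,R0,T1,R1):
    return np.round(R0.T@(T1-T0)/100,3),np.round(Ro.from_matrix(R0.T@R1).as_rotvec()/(np.pi/2),3)
def cur():
    s=bot.sense(); return s['tcp_pos'],Ro.from_quat(s['tcp_rot']).as_matrix()
E
python3 - <<'E'
from h import *
T,R=cur(); R1=orient(17.1,.226); print(np.round(R,3)); 
u=np.array([.956,.294,0]); e=np.array([533.6,159.6,16])-10*u
T1=e-R1@E_; print('T1',T1, 'edge now',T+R@E_)
Th=T1.copy(); Th[2]=T[2]
print(rel(T,R,Th,R1), 'half',rel(T,R,(T+Th)/2,R))
print('from half',rel((T+Th)/2,R,Th,R1)); print('down',rel(Th,R1,T1,R1))
E
```

```text
[[-0.88  -0.475 -0.002]
 [-0.475  0.88  -0.002]
 [ 0.003 -0.    -1.   ]]
T1 [408.06361446 118.88850181  43.42538826] edge now [527.64295055 378.51417187 120.23921354]
(array([ 1.035, -1.697,  0.003]), array([-0.015,  0.142,  0.124])) half (array([ 0.518, -0.849,  0.002]), array([0., 0., 0.]))
from half (array([ 0.518, -0.849,  0.002]), array([-0.015,  0.142,  0.124]))
down (array([-0.171,  0.   ,  0.746]), array([0., 0., 0.]))
```

Emit:
carry_out(
  steps=[
    [[0.26,-0.42,0],[0,0,0]],
    [[0.518,-0.849,0],[0,0,0]],
    [[0.518,-0.849,0],[0,0,0]],
  ],
)

```text
time: 3.9
tcp_pos: [412.2, 210.2, 118.5]
tcp_rot: [-0.241, 0.971, -0.003, -0.004]
ft_force: [-0.1, 0.5, -0.9]
width: 0.199
gripper_force: 58.8
```

Emit:
carry_out(
  steps=[
    [[0.26,-0.42,0],[-0.007,0.07,0.06]],
    [[0.518,-0.849,0],[-0.015,0.142,0.124]],
    [[0.518,-0.849,0],[-0.015,0.142,0.124]],
    [[0.518,-0.849,0],[-0.015,0.142,0.124]],
  ],
)

```text
time: 4.3
tcp_pos: [408.7, 118.4, 119.8]
tcp_rot: [-0.146, 0.983, -0.016, -0.112]
ft_force: [0.2, 1.1, -1.3]
width: 0.193
gripper_force: 59.1
```

Emit:
carry_out(
  steps=[
    [[-0.08,0,0.35],[0,0,0]],
    [[-0.14,0,0.6],[0,0,0]],
    [[-0.171,0,0.72],[0,0,0]],
    [[-0.171,0,0.72],[0,0,0]],
  ],
)

```text
time: 4.7
tcp_pos: [407.4, 120.8, 45.8]
tcp_rot: [-0.149, 0.982, -0.016, -0.113]
ft_force: [0.2, -0.5, -1.0]
width: 0.195
gripper_force: 59.1
```

```bash
python3 - <<'E'
from h import *
import pickle
c=bot.capture('scene'); pickle.dump(c,open('s2.pkl','wb')); t=bot.capture('top'); pickle.dump(t,open('t2.pkl','wb'))
s=bot.sense();T,R=cur();print(s['time'],T,R@E_+T,s['ft_force'],s['ft_torque'])
im=c['image'][:,:,::-1]; tm=t['image'][:,:,::-1]
a=cv2.resize(im[210:310,270:380],None,fx=3.6,fy=3.6,interpolation=cv2.INTER_CUBIC)
b=cv2.resize(tm[140:240,295:395],None,fx=4,fy=4,interpolation=cv2.INTER_CUBIC)
o=np.zeros((400,a.shape[1]+b.shape[1],3),np.uint8);o[:a.shape[0],:a.shape[1]]=a;o[:b.shape[0],a.shape[1]:]=b
cv2.imwrite('pics/stage.png',o);print(a.shape,b.shape)
E
```

```text
4.8 [409.37563861 120.95451188  47.57486347] [525.30570872 159.04387871  20.39437448] [-0.63639343  0.34262287 -1.13127188] [ 0.06671701 -0.2771028  -0.01060654]
(360, 396, 3) (400, 400, 3)
```

View pics/stage.png

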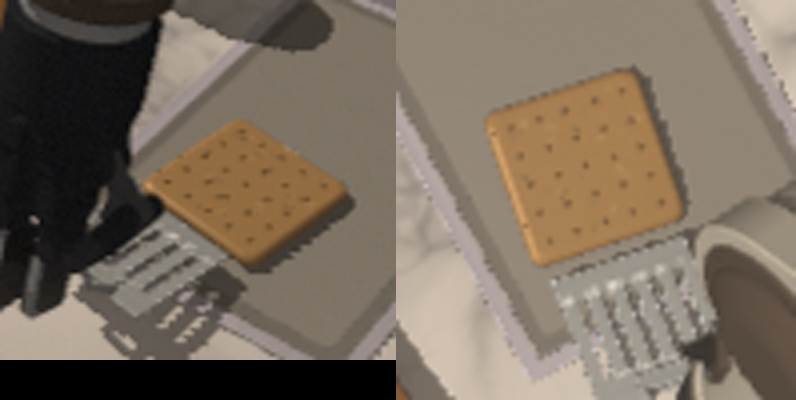

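The blade's front edge (right crop, about (550,280) to (686,238)) is parallel to the oatcake's near edge (535,265)–(686,213), well centred and about 10 mm away. Now I'll feel for the mat.

Emit:
carry_out(
  steps=[
    [[-0.015,-0.01,0.06],[0,0,0]],
    [[-0.0246,-0.02,0.107],[0,0,0]],
    [[-0.0246,-0.02,0.107],[0,0,0]],
    [[-0.0246,-0.02,0.107],[0,0,0]],
    [[-0.0246,-0.02,0.107],[0,0,0]],
  ],
)

```text
time: 5.3
tcp_pos: [410.3, 118.2, 36.5]
tcp_rot: [-0.148, 0.983, -0.016, -0.11]
ft_force: [0.5, 0.9, -0.1]
width: 0.199
gripper_force: 59.0
```

Emit:
carry_out(
  steps=[
    [[-0.0022,0,0.01],[0,0,0]],
    [[-0.0022,0,0.01],[0,0,0]],
    [[-0.0022,0,0.01],[0,0,0]],
  ],
)

```text
time: 5.6
tcp_pos: [410.1, 118.2, 35.3]
tcp_rot: [-0.148, 0.983, -0.016, -0.111]
ft_force: [0.4, 0.0, -0.6]
width: 0.197
gripper_force: 59.0
```

Emit:
carry_out(
  steps=[
    [[-0.0022,0,0.01],[0,0,0]],
    [[-0.0022,0,0.01],[0,0,0]],
    [[-0.0022,0,0.01],[0,0,0]],
  ],
)

```text
time: 5.9
tcp_pos: [410.1, 118.2, 34.2]
tcp_rot: [-0.148, 0.983, -0.016, -0.111]
ft_force: [1.0, -0.5, -1.3]
width: 0.196
gripper_force: 59.0
```

```bash
python3 - <<'E'
from h import *
s=bot.sense();T,R=cur();print(s['time'],T,R@E_+T,s['ft_force'],s['ft_torque'])
E
```

```text
5.9 [410.08256536 118.17347239  34.21914005] [526.06755084 156.09157393   7.03346888] [ 1.01594625 -0.45009131 -1.27135052] [ 0.09369438 -0.27082363 -0.00217688]
```

Emit:
carry_out(
  steps=[
    [[-0.0022,0,0.01],[0,0,0]],
    [[-0.0022,0,0.01],[0,0,0]],
    [[-0.0022,0,0.01],[0,0,0]],
  ],
)

```text
time: 6.2
tcp_pos: [410.1, 118.2, 33.2]
tcp_rot: [-0.148, 0.983, -0.016, -0.111]
ft_force: [-0.2, 0.2, -1.2]
width: 0.204
gripper_force: 59.0
```

Emit:
carry_out(
  steps=[
    [[-0.0011,0,0.005],[0,0,0]],
    [[-0.0011,0,0.005],[0,0,0]],
    [[-0.0011,0,0.005],[0,0,0]],
  ],
)

```text
time: 6.5
tcp_pos: [410.1, 118.2, 32.7]
tcp_rot: [-0.148, 0.983, -0.016, -0.111]
ft_force: [-0.2, 0.7, 0.1]
width: 0.199
gripper_force: 59.0
```

```bash
python3 - <<'E'
from h import *
s=bot.sense();T,R=cur();print(s['time'],T,R@E_+T,s['ft_force'],s['ft_torque'])
E
```

```text
6.5 [410.13005486 118.1628528   32.72202905] [526.1207494  156.07393064   5.55092388] [-0.19018833  0.69341323  0.06650346] [ 0.08890336 -0.25834219  0.02922606]
```

Emit:
carry_out(
  steps=[
    [[-0.0011,0,0.005],[0,0,0]],
    [[-0.0011,0,0.005],[0,0,0]],
    [[-0.0011,0,0.005],[0,0,0]],
  ],
)

```text
time: 6.8
tcp_pos: [410.1, 118.2, 32.2]
tcp_rot: [-0.148, 0.983, -0.016, -0.111]
ft_force: [-0.7, -0.3, -1.2]
width: 0.198
gripper_force: 59.0
```

```bash
cat > st.py <<'E'
from h import *
s=bot.sense();T,R=cur();print(round(float(s['time']),2),T.round(2),(R@E_+T).round(2),s['ft_force'].round(2),s['ft_torque'].round(3))
E
python3 st.py
```

```text
6.8 [410.11 118.19  32.21] [526.1  156.1    5.03] [-0.71 -0.35 -1.24] [ 0.042 -0.242  0.019]
```

Emit:
carry_out(
  steps=[
    [[-0.0011,0,0.005],[0,0,0]],
    [[-0.0011,0,0.005],[0,0,0]],
    [[-0.0011,0,0.005],[0,0,0]],
  ],
)

```text
time: 7.1
tcp_pos: [410.1, 118.2, 31.7]
tcp_rot: [-0.148, 0.983, -0.016, -0.111]
ft_force: [0.2, 0.1, -1.9]
width: 0.197
gripper_force: 59.0
```

```bash
python3 st.py
```

```text
7.1 [410.09 118.16  31.68] [526.08 156.07   4.5 ] [ 0.23  0.09 -1.9 ] [ 0.02  -0.262  0.006]
```

Emit:
carry_out(
  steps=[
    [[-0.0011,0,0.005],[0,0,0]],
    [[-0.0011,0,0.005],[0,0,0]],
    [[-0.0011,0,0.005],[0,0,0]],
  ],
)

```text
time: 7.4
tcp_pos: [410.2, 118.2, 31.2]
tcp_rot: [-0.148, 0.983, -0.016, -0.111]
ft_force: [-0.4, -0.2, -0.3]
width: 0.199
gripper_force: 59.1
```

```bash
python3 st.py
```

```text
7.4 [410.16 118.18  31.23] [526.15 156.1    4.06] [-0.39 -0.17 -0.33] [ 0.138 -0.29   0.043]
```

Emit:
carry_out(
  steps=[
    [[-0.0011,0,0.005],[0,0,0]],
    [[-0.0011,0,0.005],[0,0,0]],
    [[-0.0011,0,0.005],[0,0,0]],
  ],
)

```text
time: 7.7
tcp_pos: [410.1, 118.2, 30.7]
tcp_rot: [-0.148, 0.983, -0.016, -0.111]
ft_force: [1.0, -0.5, 0.2]
width: 0.198
gripper_force: 59.2
```

```bash
python3 st.py
```

```text
7.7 [410.11 118.21  30.71] [526.1  156.13   3.54] [ 0.96 -0.47  0.21] [ 0.07  -0.32   0.071]
```

Emit:
carry_out(
  steps=[
    [[-0.0011,0,0.005],[0,0,0]],
    [[-0.0011,0,0.005],[0,0,0]],
    [[-0.0011,0,0.005],[0,0,0]],
  ],
)

```text
time: 8.0
tcp_pos: [410.0, 118.2, 30.2]
tcp_rot: [-0.148, 0.983, -0.016, -0.111]
ft_force: [-0.7, -0.6, 1.2]
width: 0.198
gripper_force: 59.4
```

```bash
python3 st.py
```

```text
8.0 [410.   118.17  30.2 ] [525.98 156.08   3.  ] [-0.75 -0.61  1.24] [ 0.112 -0.21  -0.035]
```

```bash
cat > avg.py <<'E'
from h import *
f=[]
for i in range(8):
    bot.capture('top'); s=bot.sense(); f.append(np.r_[s['ft_force'],s['ft_torque'],s['tcp_pos'][2],s['gripper_force']])
print(round(float(s['time']),2),np.mean(f,0).round(3),np.std(f,0).round(2))
E
python3 avg.py
```

```text
8.4 [-1.1290e+00 -1.7200e-01  1.4670e+00  4.3000e-02 -1.4700e-01 -6.0000e-03
  3.0180e+01  5.9352e+01] [0.68 0.38 0.58 0.04 0.06 0.04 0.01 0.06]
```

Emit:
carry_out(
  steps=[
    [[0.0011,0,-0.005],[0,0,0]],
    [[-0.028,0,-0.0117],[0,0,0]],
    [[-0.0574,0,-0.0184],[0,0,0]],
    [[-0.0769,0,-0.0229],[0,0,0]],
    [[-0.0769,0,-0.0229],[0,0,0]],
  ],
)

```text
time: 8.9
tcp_pos: [418.5, 120.8, 30.6]
tcp_rot: [-0.148, 0.983, -0.016, -0.11]
ft_force: [1.0, -0.2, 0.2]
width: 0.203
gripper_force: 59.2
```

```bash
python3 avg.py
```

```text
9.3 [ 6.6500e-01  1.6000e-01 -3.4500e-01  8.0000e-02 -4.5200e-01  1.3000e-02
  3.0703e+01  5.9196e+01] [0.34 0.34 0.34 0.06 0.03 0.04 0.02 0.06]
```

Emit:
carry_out(
  steps=[
    [[-0.0195,0,-0.0045],[0,0,0]],
    [[-0.039,0,-0.009],[0,0,0]],
    [[-0.0585,0,-0.0135],[0,0,0]],
    [[-0.078,0,-0.018],[0,0,0]],
    [[-0.078,0,-0.018],[0,0,0]],
  ],
)

```text
time: 9.8
tcp_pos: [425.7, 123.0, 30.7]
tcp_rot: [-0.148, 0.983, -0.016, -0.111]
ft_force: [-0.7, -0.3, 0.7]
width: 0.197
gripper_force: 59.2
```

```bash
python3 avg.py; python3 - <<'E'
from h import *
import pickle
c=bot.capture('scene'); t=bot.capture('top'); pickle.dump((c,t),open('3.pkl','wb'))
T,R=cur();print(T,R@E_+T)
im=c['image'][:,:,::-1]; tm=t['image'][:,:,::-1]
a=cv2.resize(im[210:310,270:380],None,fx=3.6,fy=3.6,interpolation=cv2.INTER_CUBIC)
b=cv2.resize(tm[140:240,295:395],None,fx=4,fy=4,interpolation=cv2.INTER_CUBIC)
o=np.zeros((400,a.shape[1]+b.shape[1],3),np.uint8);o[:a.shape[0],:a.shape[1]]=a;o[:b.shape[0],a.shape[1]:]=b
cv2.imwrite('pics/ins.png',o)
E
```

```text
10.2 [ 5.2700e-01  1.8500e-01  2.5700e-01  9.6000e-02 -3.7700e-01  1.3000e-02
  3.0721e+01  5.9199e+01] [0.67 0.45 0.62 0.06 0.05 0.03 0.03 0.03]
[425.59815075 122.95697928  30.7423118 ] [541.60041661 160.86840881   3.62114248]
```

View pics/ins.png

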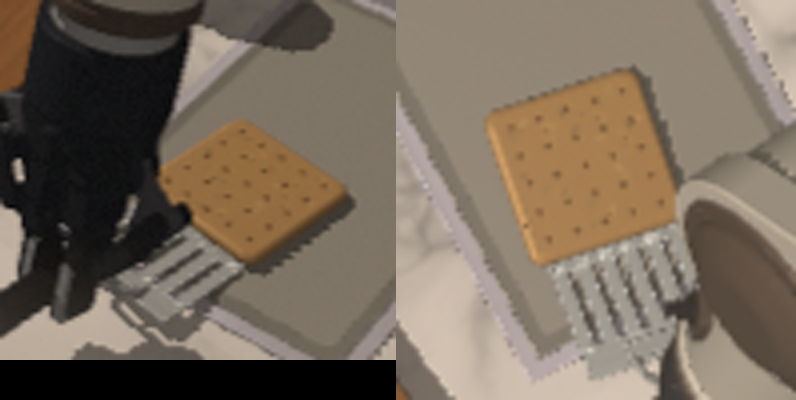

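The blade is under the near edge (oatcake still at (535,265)–(680,215), not pushed), with low forces. I go a bit further in.

Emit:
carry_out(
  steps=[
    [[-0.0195,0,-0.0045],[0,0,0]],
    [[-0.039,0,-0.009],[0,0,0]],
    [[-0.0585,0,-0.0135],[0,0,0]],
    [[-0.078,0,-0.018],[0,0,0]],
    [[-0.0975,0,-0.0224],[0,0,0]],
  ],
)

```text
time: 10.8
tcp_pos: [435.1, 125.9, 30.7]
tcp_rot: [-0.148, 0.983, -0.016, -0.111]
ft_force: [-1.5, -0.4, -0.6]
width: 0.199
gripper_force: 59.2
```

```bash
python3 avg.py; python3 - <<'E'
from h import *
t=bot.capture('top')
T,R=cur();print(T,(R@E_+T))
# oatcake pixels by colour, plane fit in sheet/oatcake frame
im=cv2.cvtColor(t['image'],cv2.COLOR_RGB2HSV); m=((im[:,:,1]>95)&(im[:,:,2]>110)).astype(np.uint8)
m[:140]=0;m[240:]=0;m[:,:300]=0;m[:,:][:,390:]=0
n,l,st,ce=cv2.connectedComponentsWithStats(m); i=1+np.argmax(st[1:,4]); v,u=np.nonzero(cv2.erode((l==i).astype(np.uint8),np.ones((3,3))))
w=world(t,u,v); U=np.array([.956,.294,0]);N=np.array([-.294,.956,0]);c0=np.array([575.7,172.5,0])
a=(w-c0)@U;b=(w-c0)@N; k=np.linalg.lstsq(np.c_[a,b,np.ones(len(a))],w[:,2],rcond=None)[0]; print(len(a),k, a.min(),a.max(),b.min(),b.max(),cv2.minAreaRect(np.c_[a,b].astype(np.float32)))
E
```

```text
11.2 [ 2.2600e-01  1.8100e-01 -2.6000e-02  6.3000e-02 -3.8500e-01 -2.0000e-03
  3.0741e+01  5.9171e+01] [0.6  0.44 0.63 0.03 0.1  0.01 0.03 0.06]
[435.27338741 125.87899601  30.78460504] [551.28429049 163.78208741   3.68873766]
1405 [-0.53961008  1.33216968 14.44992399] -72.49485907686012 45.929189681820084 -39.848506513338606 192.84176000384983 ((-7.972202301025391, 77.96858978271484), (93.4478988647461, 246.38088989257812), 8.551469802856445)
```

Emit:
carry_out(
  steps=[
    [[0.011,0,-0.061],[0,0,0]],
    [[0.017,0,-0.123],[0,0,0]],
    [[0.018,0,-0.185],[0,0,0]],
    [[0.013,0,-0.246],[0,0,0]],
    [[0.002,0,-0.307],[0,0,0]],
  ],
)

```text
time: 11.75
tcp_pos: [441.5, 127.8, 61.4]
tcp_rot: [-0.148, 0.983, -0.016, -0.111]
ft_force: [-0.6, 0.1, -1.6]
width: 0.195
gripper_force: 59.1
```

```bash
cat > snap.py <<'E'
from h import *
import sys
c=bot.capture('scene'); t=bot.capture('top')
s=bot.sense();T,R=cur();print(s['time'],T,R@E_+T,s['ft_force'])
im=c['image'][:,:,::-1]; tm=t['image'][:,:,::-1]
a=cv2.resize(im[180:310,270:400],None,fx=3,fy=3,interpolation=cv2.INTER_CUBIC)
b=cv2.resize(tm[100:240,275:405],None,fx=3,fy=3,interpolation=cv2.INTER_CUBIC)
o=np.zeros((420,a.shape[1]+b.shape[1],3),np.uint8);o[:a.shape[0],:a.shape[1]]=a;o[:b.shape[0],a.shape[1]:]=b
cv2.imwrite(sys.argv[1],o)
E
python3 snap.py pics/l25.png
```

```text
11.85 [442.44396104 128.12036626  61.66385479] [558.4949877  166.0338534   34.75499556] [ 0.19617956 -0.27163516 -1.57147692]
```

View pics/l25.png

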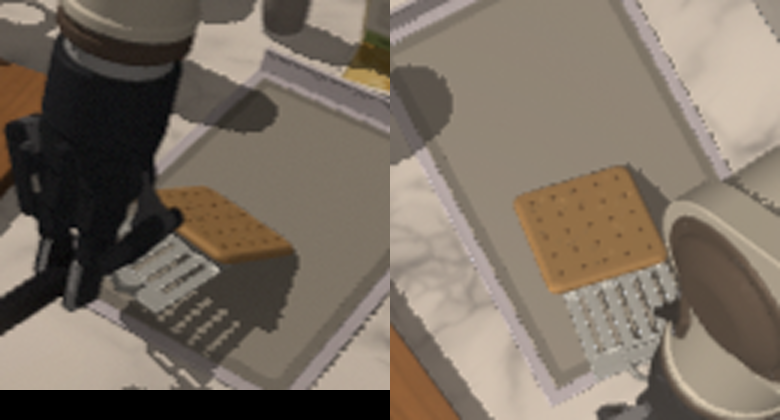

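The oatcake is lifting cleanly, about 25° up: its far edge still lies at (518,200)–(628,166), so the hinge hasn't slipped. I continue the arc.

Emit:
carry_out(
  steps=[
    [[-0.016,0,-0.06],[0,0,0]],
    [[-0.036,0,-0.118],[0,0,0]],
    [[-0.062,0,-0.175],[0,0,0]],
    [[-0.093,0,-0.229],[0,0,0]],
    [[-0.128,0,-0.28],[0,0,0]],
  ],
)

```text
time: 12.35
tcp_pos: [459.7, 133.3, 85.6]
tcp_rot: [-0.148, 0.983, -0.016, -0.111]
ft_force: [-0.5, -0.1, -1.1]
width: 0.204
gripper_force: 59.1
```

Emit:
carry_out(
  steps=[
    [[-0.04,0,-0.048],[0,0,0]],
    [[-0.083,0,-0.092],[0,0,0]],
    [[-0.13,0,-0.132],[0,0,0]],
    [[-0.181,0,-0.168],[0,0,0]],
    [[-0.234,0,-0.199],[0,0,0]],
  ],
)

```text
time: 12.85
tcp_pos: [485.8, 141.4, 99.5]
tcp_rot: [-0.148, 0.983, -0.016, -0.111]
ft_force: [-1.0, -1.2, -1.4]
width: 0.198
gripper_force: 59.1
```

```bash
python3 snap.py pics/l75.png
```

```text
12.95 [486.42600299 141.67397038  99.61716946] [602.45755195 179.58722632  72.62412091] [-0.91118975 -0.46936048 -1.24297678]
```

View pics/l75.png

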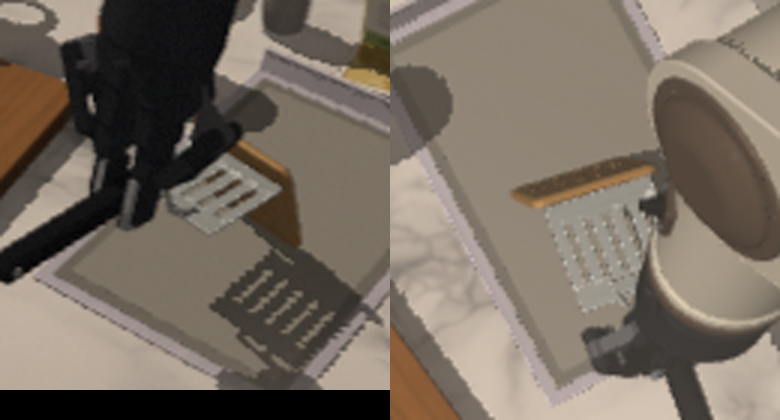

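It stands about 78° up on its unmoved far edge, with the blade's tip behind it (right crop (545,205)–(655,175)). I ease it past vertical.

Emit:
carry_out(
  steps=[
    [[-0.028,0,-0.013],[0,0,0]],
    [[-0.056,0,-0.027],[0,0,0]],
    [[-0.085,0,-0.037],[0,0,0]],
    [[-0.114,0,-0.048],[0,0,0]],
    [[-0.142,0,-0.054],[0,0,0]],
  ],
)

```text
time: 13.45
tcp_pos: [499.9, 145.7, 101.5]
tcp_rot: [-0.148, 0.983, -0.016, -0.111]
ft_force: [-0.1, 0.6, -1.8]
width: 0.2
gripper_force: 58.9
```

Emit:
carry_out(
  steps=[
    [[-0.025,0,-0.006],[0,0,0]],
    [[-0.05,0,-0.011],[0,0,0]],
    [[-0.07,0,-0.016],[0,0,0]],
    [[-0.09,0,-0.021],[0,0,0]],
    [[-0.11,0,-0.025],[0,0,0]],
  ],
)

```text
time: 13.95
tcp_pos: [510.5, 149.0, 101.5]
tcp_rot: [-0.148, 0.983, -0.016, -0.111]
ft_force: [0.1, -0.5, -0.3]
width: 0.197
gripper_force: 59.0
```

Emit:
carry_out(
  steps=[
    [[-0.02,0,-0.004],[0,0,0]],
    [[-0.04,0,-0.009],[0,0,0]],
    [[-0.04,0,-0.009],[0,0,0]],
    [[-0.04,0,-0.009],[0,0,0]],
  ],
)

```text
time: 14.35
tcp_pos: [514.3, 150.2, 101.4]
tcp_rot: [-0.148, 0.983, -0.016, -0.111]
ft_force: [0.2, -0.5, -0.7]
width: 0.196
gripper_force: 59.1
```

```bash
python3 snap.py pics/over.png
```

```text
14.45 [514.14109467 150.16239036 101.43704419] [630.12323068 188.07883671  74.23691142] [ 0.64954357  0.4522816  -0.87689635]
```

View pics/over.png

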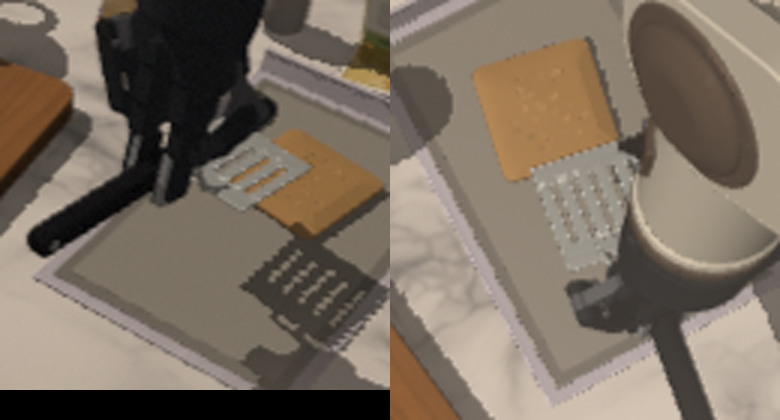

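The oatcake has turned over: it lies flat with the smooth face up at (473,75)–(615,140) in the right crop, well inside the mat. Next the turner goes back on the board.

```bash
python3 - <<'E'
from h import *
T,R=cur(); A=np.array([423.5,122.3,125.]); F=np.array([419.6,318.3,125.]); R1=orient(28.25,0); M=(A+F)/2
print('A',rel(T,R,A,R)); print('M',rel(A,R,M,R1)); print('F',rel(M,R1,F,R1))
E
```

```text
A (array([ 0.977,  0.001, -0.019]), array([0., 0., 0.]))
M (array([-0.264,  0.942, -0.059]), array([ 0.015, -0.142, -0.123]))
F (array([-0.447,  0.873,  0.   ]), array([0., 0., 0.]))
```

Emit:
carry_out(
  steps=[
    [[0.3,0,-0.006],[0,0,0]],
    [[0.7,0,-0.014],[0,0,0]],
    [[0.977,0,-0.019],[0,0,0]],
    [[0.977,0,-0.019],[0,0,0]],
  ],
)

```text
time: 14.85
tcp_pos: [420.2, 120.9, 125.6]
tcp_rot: [-0.148, 0.982, -0.017, -0.112]
ft_force: [0.4, 0.5, -1.4]
width: 0.199
gripper_force: 59.1
```

Emit:
carry_out(
  steps=[
    [[-0.13,0.47,-0.03],[0.008,-0.07,-0.06]],
    [[-0.264,0.942,-0.059],[0.015,-0.142,-0.123]],
    [[-0.264,0.942,-0.059],[0.015,-0.142,-0.123]],
    [[-0.264,0.942,-0.059],[0.015,-0.142,-0.123]],
  ],
)

```text
time: 15.25
tcp_pos: [421.4, 221.5, 125.5]
tcp_rot: [-0.246, 0.969, -0.0, 0.0]
ft_force: [0.4, -0.1, -1.9]
width: 0.197
gripper_force: 59.1
```

Emit:
carry_out(
  steps=[
    [[-0.22,0.44,0],[0,0,0]],
    [[-0.447,0.873,0],[0,0,0]],
    [[-0.447,0.873,0],[0,0,0]],
    [[-0.447,0.873,0],[0,0,0]],
  ],
)

```text
time: 15.65
tcp_pos: [420.2, 318.7, 124.6]
tcp_rot: [-0.244, 0.97, -0.0, -0.001]
ft_force: [0.7, -0.9, -1.3]
width: 0.198
gripper_force: 59.1
```

```bash
python3 avg.py; python3 - <<'E'
from h import *
T,R=cur(); print(T,rel(T,R,np.array([419.6,318.3,33.5]),orient(28.25,0)))
E
```

```text
16.05 [ 7.50000e-02  7.10000e-02 -1.20100e+00 -1.60000e-02  2.60000e-02
 -1.00000e-03  1.24705e+02  5.91610e+01] [0.34 0.5  0.62 0.05 0.05 0.03 0.27 0.04]
[420.24975977 317.24598354 125.09863785] (array([0.001, 0.013, 0.916]), array([-0.   , -0.   , -0.001]))
```

Emit:
carry_out(
  steps=[
    [[0,0.01,0.4],[0,0,0]],
    [[0,0.01,0.75],[0,0,0]],
    [[0,0.01,0.88],[0,0,0]],
    [[0,0.01,0.916],[0,0,0]],
    [[0,0.01,0.916],[0,0,0]],
  ],
)

```text
time: 16.55
tcp_pos: [419.6, 319.4, 33.8]
tcp_rot: [-0.244, 0.97, 0.0, 0.0]
ft_force: [0.3, 0.0, -1.2]
width: 0.203
gripper_force: 59.1
```

Emit:
carry_out(
  steps=[
    [[0,0,0.01],[0,0,0]],
    [[0,0,0.01],[0,0,0]],
    [[0,0,0.01],[0,0,0]],
  ],
)

```text
time: 16.85
tcp_pos: [420.1, 319.5, 33.5]
tcp_rot: [-0.244, 0.97, 0.0, 0.001]
ft_force: [0.3, -0.6, -1.1]
width: 0.197
gripper_force: 59.1
```

```bash
python3 avg.py
```

```text
17.25 [-1.5700e-01  3.3900e-01 -9.4300e-01 -1.4000e-02  1.9000e-02 -1.0000e-03
  3.2815e+01  5.9151e+01] [0.53 0.41 0.44 0.03 0.04 0.04 0.29 0.03]
```

Emit:
carry_out(
  steps=[
    [[0,0,0.007],[0,0,0]],
    [[0,0,0.007],[0,0,0]],
    [[0,0,0.007],[0,0,0]],
    [[0,0,0.007],[0,0,0]],
  ],
)

```text
time: 17.65
tcp_pos: [419.4, 319.2, 31.9]
tcp_rot: [-0.244, 0.97, -0.0, 0.0]
ft_force: [-0.4, -0.6, 1.9]
width: 0.196
gripper_force: 59.6
```

```bash
python3 avg.py
```

```text
18.05 [-0.587 -0.467  2.537 -0.086  0.144 -0.    31.863 59.656] [0.65 0.43 0.5  0.06 0.05 0.03 0.01 0.07]
```

Light contact with the board. I release, rise straight up and step back toward the start.

Emit:
carry_out(
  steps=[
    [[0,0,0],[0,0,0]],
    [[0,0,0],[0,0,0]],
    [[0,0,0],[0,0,0]],
    [[0,0,0],[0,0,0]],
    [[0,0,0],[0,0,0]],
  ],
  grip=0,
)

```text
time: 18.55
tcp_pos: [419.4, 319.1, 31.7]
tcp_rot: [-0.244, 0.97, -0.0, -0.0]
ft_force: [0.3, 0.0, -0.2]
width: 1.0
gripper_force: 0.0
```

Emit:
carry_out(
  steps=[
    [[0,0,-0.15],[0,0,0]],
    [[0,0,-0.5],[0,0,0]],
    [[0,0,-1],[0,0,0]],
    [[0,0,-1],[0,0,0]],
  ],
)

```text
time: 18.95
tcp_pos: [422.7, 322.7, 138.8]
tcp_rot: [-0.244, 0.97, 0.002, 0.005]
ft_force: [0.1, 1.2, 0.3]
width: 1.004
gripper_force: 0.0
```

Emit:
carry_out(
  steps=[
    [[0.8,1,-0.8],[0,0,0]],
    [[0.8,1,-0.8],[0,0,0]],
    [[0.8,1,-0.8],[0,0,0]],
    [[0.8,1,-0.8],[0,0,0]],
  ],
)

```text
time: 19.35
tcp_pos: [296.9, 374.2, 216.2]
tcp_rot: [-0.249, 0.969, 0.002, 0.003]
ft_force: [0.0, 0.9, -1.2]
width: 0.997
gripper_force: 0.0
```

Emit:
carry_out(
  steps=[
    [[0.5,1,0],[0,0,0]],
    [[0.5,1,0],[0,0,0]],
    [[0.5,1,0],[0,0,0]],
    [[0.5,1,0],[0,0,0]],
  ],
)

```text
time: 19.75
tcp_pos: [208.0, 434.9, 212.4]
tcp_rot: [-0.247, 0.969, 0.0, 0.0]
ft_force: [0.6, -0.5, -0.1]
width: 1.005
gripper_force: 0.0
```

```bash
python3 - <<'E'
from h import *
t=bot.capture('top'); print(bot.sense()['time'])
cv2.imwrite('pics/end.png',cv2.resize(t['image'][:,:,::-1],(800,600),interpolation=cv2.INTER_CUBIC))
E
```

```text
19.8
```

View pics/end.png

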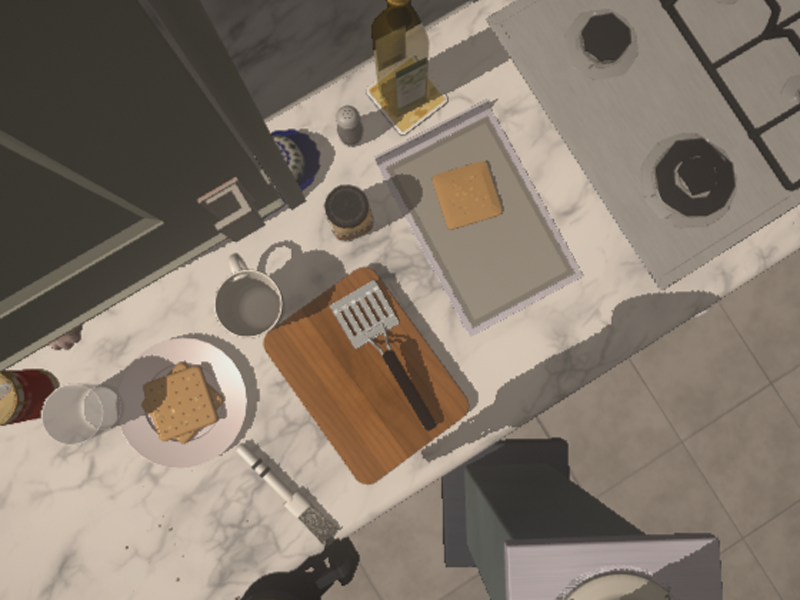

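The oatcake lies smooth side up on the mat at (467,195). The turner is back on the board at (385,350), the jar and mug haven't moved, and the gripper is clear.

```bash
python3 -c "
from plant import bot
print(bot.finish_job())"
```

```text
the job is handed in; nothing more can be done
None
```

The oatcake was tipped over with the turner and lies flat on the mat, smooth side up; the turner is back flat on the board, the jar and mug were not touched, and I handed the job in at about 20 s of the 53 s allowed.

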